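# Put the watch away and shut the case's sliding glass door

## Robot

A 7-joint arm with a two-finger parallel gripper is mounted at the origin on the work surface. World frame = base frame: x ahead of the robot, y to its left, z up, the work surface at z = 0. Lengths are in m, angles in rad, forces in N, time in s.
With the tool pointing down it reaches from about 0.4 to 0.9 m from the base axis. Payload 5.6 kg.
Tool frame: the origin (TCP) lies midway between the tips of the shut fingers; the grasp point (between the pads) lies 19 mm behind it; z points along the fingers, y is the line along which they close (so a half turn about z gives the same grasp; the last joint's range is limited). The gripper opens to 92 mm and grips with 3 to 60 N. Pads are 20 mm wide; open, the fingers measure 128 mm over their backs; the gripper's body (75 mm by 189 mm) begins 69 mm behind the grasp point.
Start: joints at [-1.216, 0.468, -0.012, 1.603, 0.006, 1.071, -0.056], TCP at [0.252, 0.599, 0.215] pointing down, gripper open.
Joint ranges: [-2.53, 2.53], [-0.31, 2.02], [-1.57, 1.55], [0.28, 2.44], [-1.29, 4.43], [0.15, 1.84], [-2.92, 2.92]. Speed limits (rad/s): [2.57, 2.57, 3.14, 3.14, 3.14, 3.14, 3.14].

## Interface

Orientations are given as a 3x3 rotation matrix whose columns are the frame's x, y, z axes.
In Python, from station import env, effector, solver, viewer, workorder, search_frame, tip_of gives the robot as it stands. Calls block until the motion is done:
- env.reach(position, orientation): joint-space move of the TCP to a pose.
- env.movel(position, frame=None, rate=0.15): straight line of the TCP; frame=None keeps the orientation; rate is the mean speed in m/s.
- env.goto_joints(angles): joint-space move.
- effector.release() and effector.grasp(squeeze=None): open the fingers fully, or close them until they stop; squeeze is the grip in N (None keeps the last).
- env.pause(seconds).
- solver.inverse_kinematics(position, orientation): joint angles nearest the present ones, or None.
- env.sense(): the state.
- viewer.read_camera(name): name is "side" or "top" or "wrist"; returns (picture, depth): 400x640x3 uint8, red, green, blue; 400x640 float32, m along the optical axis (not along the pixel's ray), 0 where there is no reading.
- viewer.camera_info(name): a dict with "intrinsics" (3x3 intrinsics, pixels), "eye" and "rotation" of the camera in the world; the wrist camera has in their place "T_tool_cam" (4x4, takes a point from camera to tool coordinates, whose origin is the TCP and whose axes are the flange's). Camera axes: x right, y up, looking along -z (the intrinsics and any distortion apply to the point x, -y, -z); pixel columns grow to the right and rows downward; lengths in m; the calibration is good to about 2 mm. The wrist camera is an equidistant fisheye: a pixel r from the principal point sees the ray r / f radians off the axis. A picture is of the moment at which its call begins: read the wrist's pose just before it. camera_info takes no time and is no camera call.
A pose or a line that the arm cannot do raises env.PlanningError and nothing moves.
- workorder.finish_job(): hands the job in; it is judged then, once.
Trained networks look in the newest picture that a camera, given by its name, has taken for a name from the list of things; names that differ only in an ending like _2 or _b are one class to them, and where a whole thing is asked for, a point or a joint stands for the part that bears it (a point fixed in the world has none). Each returns a list of dicts, best first, with "score" (0 to 1); they miss things now and then, are a little off and sometimes report something else, mostly with a low value. They report only what shows in the picture. A call takes as long as a camera call.
- search_frame(camera, name): "at" ([x, y, z] in m, in world coordinates, good to about 4 mm: the middle of the surface that is visible of it).
- tip_of(camera, name): "at" ([x, y, z] in m, in world coordinates, good to about 4 mm: a listed point, or the origin of a listed thing).
The state is a dict: "t": time; "joint_positions": joint angles; "joint_velocities": joint speeds; "tau": joint torques, N m; "ee_pos": TCP position; "tcp_rot": TCP orientation; "wrist_force": force on the tool from outside, world axes, zero at the start; "moment": the same for the moment, N m; "gripper_width": finger opening in m; "grasp_force": force on a finger pad.
Only numpy, scipy, OpenCV 4.12 (cv2) and the standard library are available. Lean on these libraries where they do the work, as an engineer would, in place of code of your own. Each camera call takes 0.05 s, during which the arm holds its last target. There are 200 camera calls.

## Task

Lift the watch, on its little grey pillow, out of the steel tray and set it down (do not drop it) flat and dial up in the open well of the wooden watch case. Then push the case's sliding glass door along its track until it meets the rubber seal on the frame, press it firmly home against the seal with about 13 N (at least 8 N for a moment, and never more than 20 N on the seal, or the glass chips), and let go, leaving it shut. Leave everything else on the dresser where it stands.

Things in the scene. Friction and masses are not known exactly. Their poses are not given: they have to be found in the camera images.
- watch_center (a point): Centre, half-way up (22 mm above the underside), of the watch on its pillow: rigid grey pillow 70 (x) by 46 (y) by 38 mm with a silver watch round it. The 20 mm wide bracelet makes it 50 mm across y at the middle: grip there, across y. z is up through the dial. 160 g +-30 %. It stands in one of three places in the tray (swapped with the bottle and the skull box).
- watch: The same watch and pillow; origin at the centre of its underside, same axes; dial disc 38 mm across, its top 45 mm above the underside.
- tray: Fixed stainless steel tray, 320 (x) by 190 (y) by 16 mm high, floor 3 mm thick; origin under its centre.
- case: Fixed dark wooden watch case, 190 (x) by 340 (y) by 58 mm, brass rails on its rim up to 70 mm; origin under its centre, z up. Open blue-lined well: x -78 to 78 mm, y -155 to -10 mm, floor at z = 10 mm; stand the watch near x = 0, y = -90 mm (clear of the open door), within 55 mm in x and 35 mm in y. The rest is a solid deck. The frame with the seal is at the -y end.
- door: Sliding glass door: pane 170 (x) by 152 (y) by 6 mm, aluminium edging, 0.4 kg; origin at the centre of its underside, 58 mm above the dresser top; axes as the case. It slides along the case's y with some 2 N of dry friction and stays where it is left; push it to -y to shut it. It starts 112 to 141 mm open, over the deck.
- door_handle (a point): Centre of the light wooden handle bar across the middle of the pane: a plain upright ridge 70 (x) by 14 (y) by 28 mm high, from 64 to 92 mm above the dresser top; this point lies 78 mm above the dresser top. Push on its flat +y face with the closed fingers.
- door_edge (a point): Middle of the door's leading (-y) edge, 76 mm to -y of the handle's centre, half-way through the pane's thickness.
- seal: Black rubber seal strip on the case's frame, 150 (x) by 5 (y) by 6 mm; origin at the centre of its free face, which looks to +y at the door's edge; axes as the case; 147 to 153 mm to -y of the case's centre. Stiff: gives some 0.07 mm per N, so feel the force on the tool (= door friction + force on the seal) to judge the pressing. Let go, the door stays against it.
- cologne: Amber glass cologne bottle, 46 mm across, 105 mm high; origin at the centre of its underside. Bystander.
- skull_box: White ceramic sugar-skull box, 60 mm across, 60 mm high; origin at the centre of its underside. Bystander.
- hair_tie_a: Red plastic hair tie, ring 34 mm across, 7 mm high; origin at the centre of its underside. Bystander in the tray.
- hair_tie_b: Blue plastic hair tie, ring 34 mm across, 7 mm high; origin at the centre of its underside. Bystander in the tray.
- cross: Small wooden standing cross, 164 mm high, 90 mm wide; origin at the centre of its underside. Bystander.
- ring_dish: Blue ceramic dish, 90 mm across, 22 mm high; origin at the centre of its underside. Bystander.
- hairbrush: Paddle hairbrush lying flat, bristles up, 215 mm long, 70 mm wide; origin under the middle of its paddle. Bystander.

How it is judged:
On the way, in this order (a step that is already met when the one before it is completed fails the run):
1. the watch stands released, flat and dial up, in the well of the case (x of watch_center in the frame of case between -0.055 and 0.055 m and y of watch_center in the frame of case between -0.125 and -0.04 m and z of watch_center in the frame of case below 0.037 m and angle between watch's own z axis and vertical below 0.15 rad and contact force between the fingers and watch below 0.1 N and linear speed of watch below 0.03 m/s), for 0.2 s.
2. the door is pressed against the seal with at least 8 N (contact force between door and seal above 8 N), for 0.2 s.
At the end, for the whole second after the job is handed in: The watch stands in the well (centre within 55 mm of the case's middle in x, 40 to 125 mm to -y of it in y), flat and dial up (tilt under 0.15 rad), released and at rest; the door is shut, its edge within 2 mm of the seal's face, at rest (all of step 1 and y of door_edge in the frame of seal below 0.002 m and linear speed of door below 0.003 m/s); the robot touches nothing.
It fails at once if the door is pressed on the seal with more than 20 N (contact force between door and seal above 20 N).
It fails at once if the watch is dropped (falls free from more than about 2 cm) (linear speed of watch above 0.6 m/s and contact force between the fingers and watch below 0.05 N).
It fails at once if a bystander is moved more than 20 mm (distance of any of cologne, skull_box, hair_tie_a, hair_tie_b, cross, ring_dish, hairbrush from where it was at the start of the episode above 0.02 m).
It also fails if it takes over 72 s, if anything falls off the work surface, if the arm or the gripper's body presses on something with over 40 N, if the wrist force passes 120 N, or if a joint passes its speed limit or range.

## Working session

There is one attempt and no reset: what is moved stays moved. The work goes in short steps, each a Python script; the robot and the scene stay as the last script left them, time stands still between calls to the robot, and variables do not carry over. Pictures are saved under pics/ and viewed, at most 10 in all, crops included, and the job is handed in when it is done.

```bash
mkdir -p pics; ls; python3 - <<'E'
from station import env, viewer, search_frame, tip_of
import cv2, numpy as np
for c in ("top","side"):
    im,d=viewer.read_camera(c); cv2.imwrite(f"pics/{c}0.png",im[...,::-1])
    for n in ("watch_center","watch","tray","case","door_handle","door_edge","seal","cologne","skull_box"):
        r=tip_of(c,n); print(c,n,[(np.round(q["at"],3).tolist(),round(q["score"],2)) for q in r[:2]])
i=viewer.camera_info("top"); print(i)
s=env.sense(); print(s["t"],s["ee_pos"],s["tcp_rot"],s["gripper_width"])
E
```

```text
pics
top watch_center [([0.629, 0.283, 0.028], 0.8), ([0.531, -0.505, -0.001], 0.52)]
top watch [([0.632, 0.284, -0.001], 0.76), ([0.632, 0.282, 0.029], 0.59)]
top tray [([0.536, 0.29, 0.001], 0.7)]
top case [([0.61, -0.158, 0.003], 0.59)]
top door_handle [([0.621, -0.105, 0.08], 0.88), ([0.54, 0.293, 0.002], 0.44)]
top door_edge [([0.608, -0.179, 0.06], 0.9)]
top seal [([0.583, -0.305, 0.06], 0.41)]
top cologne [([0.541, 0.294, 0.002], 0.8), ([0.607, -0.18, 0.057], 0.69)]
top skull_box []
side watch_center [([0.633, 0.287, 0.024], 0.64), ([0.541, 0.298, -0.002], 0.58)]
side watch [([0.632, 0.283, 0.004], 0.84)]
side tray [([0.538, 0.29, 0.002], 0.8)]
side case [([0.608, -0.159, -0.0], 0.84)]
side door_handle [([0.499, 0.364, 0.002], 0.67), ([0.618, -0.102, 0.079], 0.62)]
side door_edge [([0.608, -0.177, 0.063], 0.78)]
side seal [([0.578, -0.305, 0.058], 0.44)]
side cologne [([0.541, 0.299, -0.003], 0.83), ([0.446, 0.3, 0.002], 0.65)]
side skull_box [([0.445, 0.3, 0.001], 0.78)]
{'intrinsics': array([[396.27084225,   0.        , 327.42760948],
       [  0.        , 396.27084225, 195.31190618],
       [  0.        ,   0.        ,   1.        ]]), 'eye': array([ 0.47341651, -0.06491636,  1.1470163 ]), 'rotation': array([[-0.00994891,  0.99638043, -0.08442192],
       [-0.99986144, -0.01103935, -0.01245964],
       [-0.01334651,  0.08428626,  0.9963522 ]])}
1.0 [0.25182663 0.59924204 0.21458981] [[-9.21893167e-01  3.87444175e-01  1.19832737e-05]
 [ 3.87444175e-01  9.21893167e-01  2.74728195e-05]
 [-4.03114223e-07  2.99698542e-05 -1.00000000e+00]] 0.09216981167913511
```

View pics/top0.png

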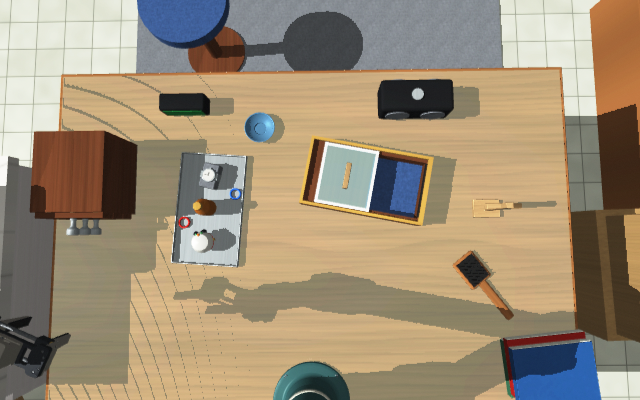

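View pics/side0.png

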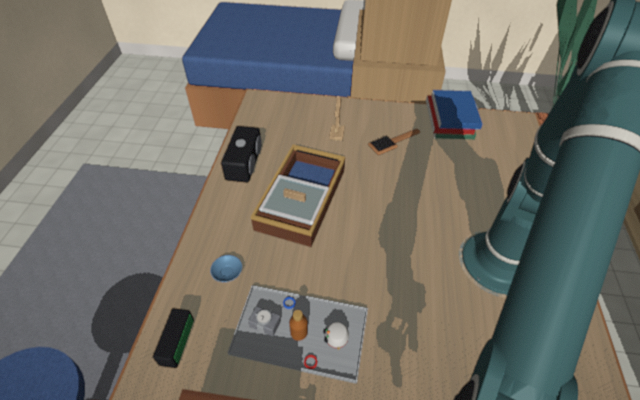

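```bash
cat > h.py <<'E'
from station import env, effector, solver, viewer, workorder, search_frame, tip_of
import cv2, numpy as np
def cloud(c):
    im,d=viewer.read_camera(c); i=viewer.camera_info(c); K=i["intrinsics"]
    v,u=np.mgrid[:400,:640]
    p=np.stack([(u-K[0,2])/K[0,0]*d,-(v-K[1,2])/K[1,1]*d,-d],-1)
    return im,p@i["rotation"].T+i["eye"],d>0
def rect(w,m):
    (c,s,a)=cv2.minAreaRect((w[m][:,:2]*1000).astype(np.float32)); return np.round(c,1),np.round(s,1),round(a,1),int(m.sum())
def down(yaw):  # tool z down, tool y along world direction at angle yaw
    y=np.array([np.cos(yaw),np.sin(yaw),0]); z=np.array([0,0,-1.]); return np.stack([np.cross(y,z),y,z],1)
E
python3 - <<'E'
from h import *
for c in("top","side"):
    im,w,ok=cloud(c); x,y,z=np.moveaxis(w,-1,0)
    near=ok&(abs(x-.61)<.2)&(abs(y+.15)<.25)
    print(c,"table",np.median(z[ok&(abs(x-.45)<.04)&(abs(y-.05)<.04)]))
    print("case",rect(w,near&(z>.045)&(z<.075)))
    print("handle",rect(w,near&(z>.082)&(z<.1)))
    wn=ok&(abs(x-.632)<.06)&(abs(y-.284)<.055)
    for a,b in((.025,.06),(.034,.06),(.042,.06)): print("watch",a,rect(w,wn&(z>a)&(z<b)))
    print("tray",rect(w,ok&(abs(x-.54)<.2)&(abs(y-.29)<.12)&(z>.010)&(z<.02)))
i=viewer.camera_info("wrist");print(i)
for p,yw in(([.632,.284,.25],np.pi/2),([.632,.284,.25],-np.pi/2),([.59,-.25,.2],-.2),([.59,-.25,.2],np.pi-.2)):
    print(solver.inverse_kinematics(p,down(yw)))
E
```

```text
top table 0.0016582995362113273
case (array([ 671.6, -184.9]), array([368.5, 328.5]), 78.8, 6107)
handle (array([ 740.3, -213.4]), array([123.4, 376.5]), 36.2, 618)
watch 0.025 (array([627.8, 283.5]), array([51. , 69.5]), 75.4, 438)
watch 0.034 (array([627.8, 283.5]), array([51. , 69.5]), 75.4, 414)
watch 0.042 (array([627. , 283.5]), array([47.8, 66.5]), 76.4, 214)
tray (array([558.9, 285.4]), array([198.2, 369.4]), 85.4, 609)
side table 0.0018854205200595775
case (array([ 671.6, -177. ]), array([361.9, 322.6]), 79.0, 4135)
handle (array([ 739.2, -208.9]), array([123.5, 374.7]), 36.1, 314)
watch 0.025 (array([630.1, 285.4]), array([50.6, 70.2]), 73.9, 546)
watch 0.034 (array([630.1, 285.4]), array([50.6, 70.2]), 73.9, 500)
watch 0.042 (array([630.8, 284.8]), array([46.4, 63.9]), 80.4, 247)
tray (array([537.9, 291.2]), array([193.5, 320.5]), 85.8, 854)
{'intrinsics': array([[309.70691629,   0.        , 320.96118838],
       [  0.        , 309.70691629, 199.13807769],
       [  0.        ,   0.        ,   1.        ]]), 'T_tool_cam': array([[ 5.65297895e-04,  9.68583000e-01,  2.48689871e-01,
         6.85911118e-02],
       [ 9.99999830e-01, -5.82929379e-04, -2.74362581e-06,
         4.52267649e-04],
       [ 1.42311203e-04,  2.48689831e-01, -9.68583165e-01,
        -1.69340956e-01],
       [ 0.00000000e+00,  0.00000000e+00,  0.00000000e+00,
         1.00000000e+00]])}
[-0.52208714  0.51084229  0.07588213  1.45327895 -0.04011395  1.17898368
  1.13025914]
[-0.90416973  0.57023293  0.66014083  1.4828222  -0.3613138   1.21236528
 -1.76433513]
[-0.33402375  0.64748418  1.0139895   1.6876301  -0.59596544  1.14881327
  0.64500249]
[-0.46165644  0.86175001  1.34312918  1.69422776 -0.86899582  1.31794367
 -2.28659641]
```

```bash
cat >> h.py <<'E'
def wcloud():
    s=env.sense(); im,d=viewer.read_camera("wrist"); i=viewer.camera_info("wrist"); K=i["intrinsics"]; T=i["T_tool_cam"]
    v,u=np.mgrid[:400,:640]; a=(u-K[0,2])/K[0,0]; b=(v-K[1,2])/K[1,1]; r=np.hypot(a,b)+1e-9; k=np.tan(np.minimum(r,1.4))/r*d
    p=np.stack([a*k,-b*k,-d],-1)@T[:3,:3].T+T[:3,3]
    return im,p@s["tcp_rot"].T+s["ee_pos"],(d>0)&(r<1.3)
E
python3 - <<'E'
from h import *
for c in("top","side"):
    im,w,ok=cloud(c); x,y,z=np.moveaxis(w,-1,0)
    near=ok&(x>.46)&(x<.73)&(abs(y+.15)<.22)
    print("case",rect(w,near&(z>.045)&(z<.08)),"handle",rect(w,near&(z>.085)&(z<.1)&(abs(y+.1)<.06)))
yw=np.radians(75)
env.reach([.629,.284,.2],down(yw))
im,w,ok=wcloud(); cv2.imwrite("pics/w1.png",im[...,::-1]); x,y,z=np.moveaxis(w,-1,0)
wn=ok&(abs(x-.632)<.06)&(abs(y-.284)<.055)
print("floor",np.median(z[wn&(z<.015)]))
for a,b in((.015,.06),(.025,.06),(.034,.06),(.043,.06)): print("watch",a,rect(w,wn&(z>a)&(z<b)))
print([(q["at"],q["score"]) for q in tip_of("wrist","watch_center")])
s=env.sense(); print(s["t"],s["joint_positions"],s["wrist_force"])
E
```

```text
case (array([ 606.8, -157.8]), array([340.9, 190.8]), 78.8, 5870) handle (array([ 616.3, -104. ]), array([13.8, 68.2]), 78.7, 134)
case (array([ 609.2, -157.2]), array([347. , 192.5]), 78.6, 3983) handle (array([ 619.5, -101.7]), array([16.4, 68.6]), 77.9, 109)
floor 0.0022966373366303805
watch 0.015 (array([649.4, 276.7]), array([ 53.4, 112.2]), 68.4, 2718)
watch 0.025 (array([631.2, 283.9]), array([49.5, 69.9]), 74.1, 2680)
watch 0.034 (array([631.2, 283.9]), array([49.5, 69.9]), 74.1, 2649)
watch 0.043 (array([631.7, 283.8]), array([38.2, 36.9]), 31.5, 959)
[([0.6328, 0.281, 0.0263], 0.63)]
3.0917 [-0.54240011  0.54706392  0.09839137  1.51315372 -0.05865591  1.08424917
  0.88054181] [0.06044059 0.0405188  0.33896946]
```

View pics/w1.png

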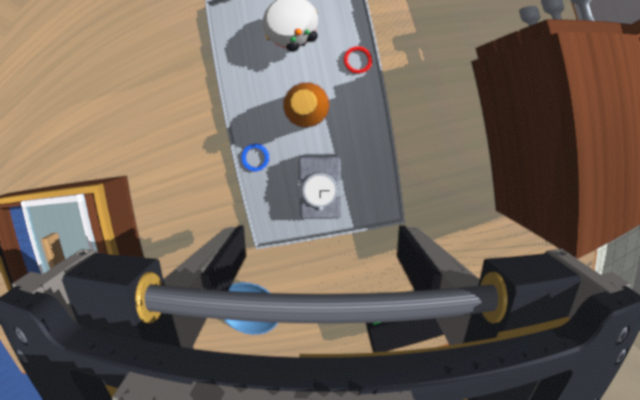

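```bash
python3 - <<'E'
from h import *
R=down(np.radians(74.3)); p=[.6313,.2839]
env.movel(p+[.06],R); env.movel(p+[.0095],R,rate=.05)
s=env.sense(); print(s["wrist_force"],s["ee_pos"])
effector.grasp(15); s=env.sense(); print(s["t"],s["gripper_width"],s["grasp_force"])
env.movel(p+[.04],rate=.05); s=env.sense(); print(s["gripper_width"],s["grasp_force"],s["wrist_force"])
env.movel(p+[.2],rate=.2); s=env.sense(); print(s["t"],s["gripper_width"],s["grasp_force"],s["wrist_force"])
for a in(-11.3,168.7):
  for z in(.15,.019): print(solver.inverse_kinematics([.5904,-.2458,z],down(np.radians(a))))
E
```

```text
[ 0.44312902 -0.34974687 -0.88603295] [0.63162278 0.2840444  0.00992718]
6.0333 0.050295983392016165 14.999909698963165
0.05018316499005941 14.999646842479706 [-0.4995369  -0.60402125 -1.4274592 ]
7.7417 0.05015822887469466 14.999629408121109 [-0.32045357 -0.420907   -2.01000938]
[-0.06038355  0.5611617   0.55966152  1.71425754 -0.35021961  0.96746348
  0.43442638]
[ 0.01595269  0.72977689  0.45447029  1.76745221 -0.44486305  0.7479098
  0.50418485]
[ 1.12818971  0.98836526 -1.33150523  1.63134036  0.98605747  1.33783838
  2.58366617]
[ 1.12547919  1.2463807  -1.34086667  1.68954347  1.26543094  1.31577945
  2.45754632]
```

```bash
python3 - <<'E'
from h import *
R=down(np.radians(-11.3)); p=[.5904,-.2458]
try: env.movel(p+[.2],R,rate=.25)
except env.PlanningError as e: print(e); env.reach(p+[.2],R)
im,w,ok=wcloud(); cv2.imwrite("pics/w2.png",im[...,::-1])
c=np.array([.608,-.1575]);a=np.radians(-11.3);ex=np.array([np.cos(a),np.sin(a)]);ey=np.array([-ex[1],ex[0]])
q=w[...,:2]-c; X=q@ex;Y=q@ey;z=w[...,2]
f=ok&(abs(X)<.1)&(abs(Y)<.2)
def rng(m): return [np.round(np.percentile(v[m]*1000,[1,99]),1).tolist() for v in(X,Y)],int(m.sum())
print("floor",np.median(z[f&(z<.03)&(abs(Y+.09)<.04)]),rng(f&(z>0.004)&(z<.02)))
print("rim",rng(f&(z>.05)&(z<.08)),"handle",rng(f&(z>.085)&(z<.1)&(Y>0)))
g=f&(z<.02)&(z>.004); print(rect(w,g))
for n in("seal","door_edge","door_handle"): print(n,[((np.array(r["at"][:2])-c)@ex*1000,(np.array(r["at"][:2])-c)@ey*1000,r["score"]) for r in tip_of("wrist",n)[:1]])
s=env.sense(); print(s["t"],s["ee_pos"],s["grasp_force"],s["gripper_width"],s["joint_positions"])
E
```

```text
floor 0.010135991532680147 ([[-75.3, 80.9], [-142.6, -22.0]], 9737)
rim ([[-91.5, 96.3], [-140.8, 108.8]], 27415) handle ([[-31.9, 35.8], [47.2, 61.8]], 1217)
(array([ 593.9, -241.4]), array([127.8, 157.8]), 78.7, 9737)
seal []
door_edge [(np.float64(-0.6234323128976501), np.float64(-89.25234636776355), 0.74)]
door_handle [(np.float64(1.2446259880692079), np.float64(52.46085117637555), 0.85)]
10.2167 [ 0.59059036 -0.24515731  0.19998832] 14.99963790178299 0.049918139533135564 [-0.0504173   0.49752065  0.540644    1.67295166 -0.28716509  1.05115694
  0.38444287]
```

View pics/w2.png

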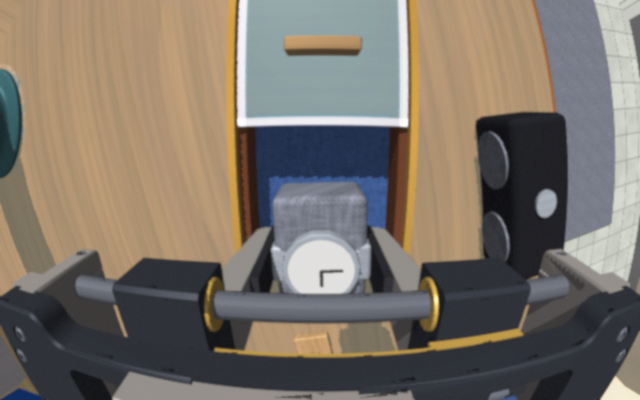

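```bash
python3 - <<'E'
from h import *
p=[.5928,-.2463]
env.movel(p+[.19],rate=.1); env.movel(p+[.03],rate=.12); f0=env.sense()["wrist_force"][2]
z=.021
env.movel(p+[z],rate=.04)
while z>.013:
    z-=.0005; env.movel(p+[z],rate=.02); s=env.sense(); df=s["wrist_force"][2]-f0
    if df>2.5: break
print(s["t"],z,s["ee_pos"],df)
effector.release(); env.pause(.2)
s=env.sense(); print(s["wrist_force"],s["gripper_width"])
env.movel(p+[.10],rate=.1); env.movel(p+[.2],rate=.2)
im,w,ok=wcloud(); cv2.imwrite("pics/w3.png",im[...,::-1]); print(env.sense()["t"])
E
```

```text
14.825 0.015999999999999997 [ 0.59282667 -0.24631308  0.01647063] 6.067381723059047
[0.0466396  0.96586304 0.56766183] 0.09182729539683228
17.4667
```

View pics/w3.png

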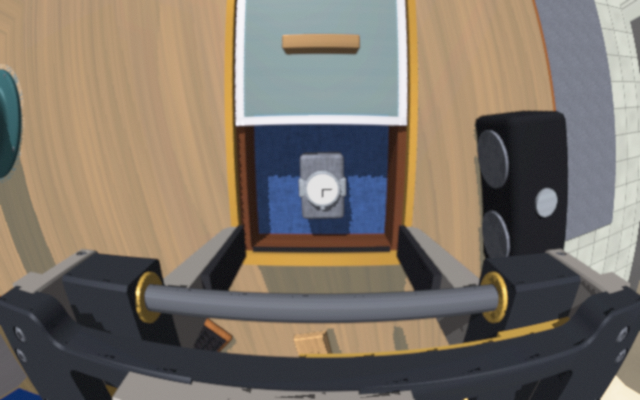

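```bash
cat > push.py <<'E'
from h import *
c=np.array([.608,-.1575]);a=np.radians(-11.3);ex=np.array([np.cos(a),np.sin(a)]);ey=np.array([-ex[1],ex[0]])
P=lambda Y,z,X=.002: [*(c+X*ex+Y*ey),z]
F=lambda: float(env.sense()["wrist_force"][:2]@ey)
Yt=lambda: float((env.sense()["ee_pos"][:2]-c)@ey)
E
python3 - <<'E'
from push import *
effector.grasp(20)
env.movel(P(.095,.2),rate=.2); env.movel(P(.095,.071),rate=.12)
f0=F(); Y=.095; log=[]
while Y>.06:
    Y-=.002; env.movel(P(Y,.071),rate=.03); f=F()-f0
    if f>1.2: break
print("contact",Y,f,"f0",f0)
for k in range(6):
    Y-=.004; env.movel(P(Y,.071),rate=.04); log.append((round(Y,4),round(F()-f0,2),round(Yt(),4)))
print(log,env.sense()["t"],env.sense()["wrist_force"])
open("st.txt","w").write(f"{Y} {f0}")
E
```

```text
contact 0.091 1.4991020080164414 f0 -0.611475563632954
[(0.087, 0.57, 0.0864), (0.083, -0.3, 0.0825), (0.079, 1.05, 0.0785), (0.075, -0.28, 0.0746), (0.071, 1.84, 0.0707), (0.067, 1.19, 0.0667)] 23.1167 [1.04913223 0.3777178  0.21935845]
```

```bash
cat >> push.py <<'E'
def FA(n=8):
    v=[]
    for _ in range(n): env.pause(.02); v.append(F())
    return float(np.mean(v)),float(np.std(v))
E
python3 - <<'E'
from push import *
Y,f0=map(float,open("st.txt").read().split())
for y in(.03,0.,-.03,-.045):
    env.movel(P(y,.071),rate=.05); print(y,Yt(),np.round(FA(),2))
f=tip_of("top","door_handle"); 
im,w,ok=cloud("top"); print(env.sense()["t"])
q=w[...,:2]-c;X=q@ex;Yc=q@ey;z=w[...,2]
im2=cv2.resize(im[110:250,270:470],None,fx=4,fy=4)[...,::-1]; cv2.imwrite("pics/t2.png",im2[:560])
E
```

```text
0.03 0.029396586743866776 [0.03 0.35]
0.0 -0.000773854179076318 [0.15 0.34]
-0.03 -0.030781979432943953 [0.22 0.56]
-0.045 -0.046061699431681424 [-0.05  0.63]
26.5917
```

View pics/t2.png

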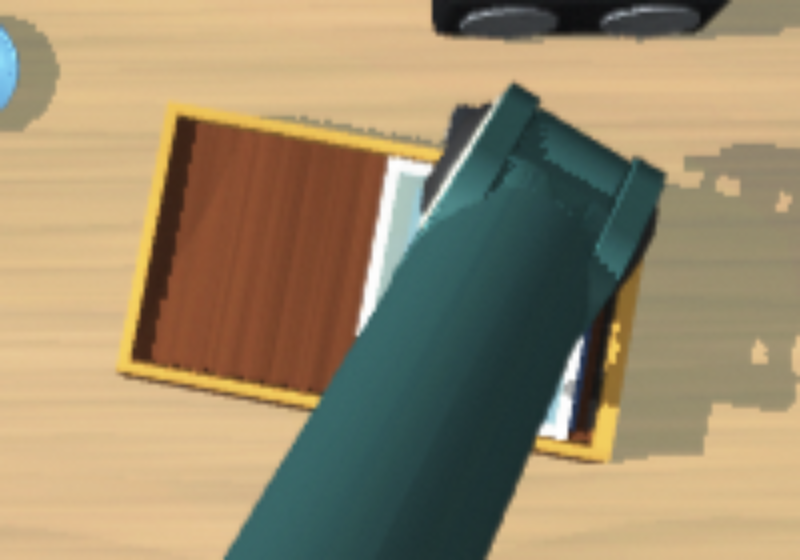

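```bash
python3 - <<'E'
from push import *
Y=-.045; log=[]
while Y>-.075:
    f=FA(4)[0]
    log.append((round(Y*1e3,2),round(Yt()*1e3,2),round(f,1)))
    if f>13.5 or env.sense()["t"]>52: break
    Y-= .0006 if f<2.5 else (.0003 if f<9 else .0002)
    env.movel(P(Y,.071),rate=.01)
print(log); print(env.sense()["t"])
h=FA(20); print("hold",h)
open("st.txt","w").write(f"{Y}")
E
```

```text
[(-45.0, -44.99, 0.3), (-45.6, -45.57, 0.2), (-46.2, -46.23, -0.1), (-46.8, -46.81, -0.4), (-47.4, -46.9, 2.0), (-48.0, -47.84, 2.1), (-48.6, -48.7, 2.2), (-49.2, -49.32, 1.9), (-49.8, -49.87, 1.7), (-50.4, -50.46, 2.0), (-51.0, -51.07, 1.3), (-51.6, -51.68, 1.9), (-52.2, -52.27, 1.3), (-52.8, -52.88, 1.6), (-53.4, -53.49, 1.6), (-54.0, -54.06, 1.5), (-54.6, -54.68, 2.0), (-55.2, -55.23, 2.0), (-55.8, -55.86, 1.9), (-56.4, -56.46, 1.4), (-57.0, -57.08, 1.8), (-57.6, -57.66, 1.6), (-58.2, -58.25, 1.9), (-58.8, -58.89, 1.5), (-59.4, -59.51, 2.1), (-60.0, -59.76, 2.7), (-60.3, -59.79, 4.3), (-60.6, -59.87, 5.2), (-60.9, -59.94, 5.5), (-61.2, -59.96, 5.9), (-61.5, -60.02, 6.1), (-61.8, -60.06, 6.9), (-62.1, -60.1, 7.7), (-62.4, -60.12, 7.7), (-62.7, -60.14, 8.1), (-63.0, -60.19, 8.6), (-63.3, -60.24, 9.0), (-63.5, -60.22, 9.3), (-63.7, -60.29, 9.6), (-63.9, -60.3, 10.1), (-64.1, -60.33, 10.2), (-64.3, -60.34, 10.7), (-64.5, -60.38, 11.3), (-64.7, -60.37, 11.2), (-64.9, -60.42, 11.0), (-65.1, -60.46, 11.6), (-65.3, -60.5, 12.0), (-65.5, -60.49, 12.4), (-65.7, -60.5, 12.6), (-65.9, -60.55, 12.7), (-66.1, -60.57, 13.3), (-66.3, -60.56, 13.3), (-66.5, -60.62, 13.5), (-66.7, -60.66, 14.0)]
43.4417
hold (14.200137120535256, 0.4041434403066574)
```

```bash
python3 - <<'E'
from push import *
env.movel(P(-.0600,.071),rate=.02); env.movel(P(-.03,.071),rate=.06)
env.movel(P(-.02,.2),rate=.2); env.movel(P(.12,.25),rate=.2)
im,w,ok=wcloud(); cv2.imwrite("pics/w4.png",im[...,::-1])
s=env.sense(); print(s["t"],s["wrist_force"],s["ee_pos"])
E
```

```text
46.65 [ 0.15122106 -0.11664693 -0.39651431] [ 0.63275263 -0.04227924  0.24930803]
```

View pics/w4.png

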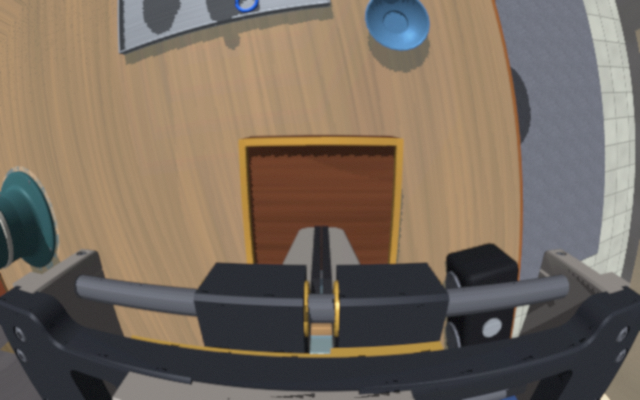

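```bash
python3 - <<'E'
from push import *
env.movel(P(.25,.28),rate=.25)
for cam in("top","side"):
    im,w,ok=cloud(cam); q=w[...,:2]-c;X=q@ex;Y=q@ey;z=w[...,2]
    m=ok&(z>.084)&(z<.1)&(abs(X)<.05)&(abs(Y+.07)<.05); print(cam,np.median(Y[m]) if m.any() else None,m.sum())
i=im[130:260,240:360]; cv2.imwrite("pics/s5.png",cv2.resize(i,None,fx=4,fy=4,interpolation=3)[...,::-1]); print(env.sense()["t"])
E
```

```text
top -0.07620082082370798 142
side -0.07233659081175346 91
47.4333
```

View pics/s5.png

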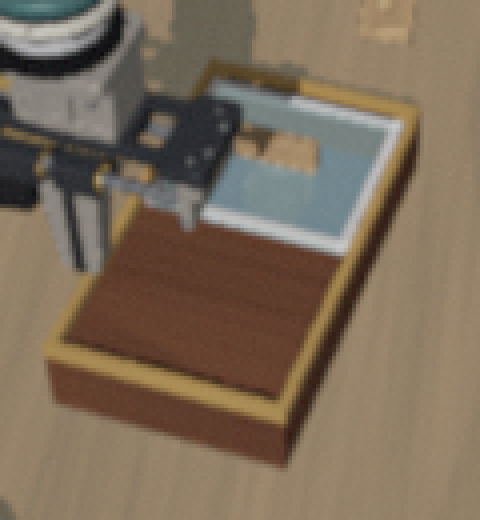

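The side view shows the door shut against the frame, with the handle at case y of about -74 mm. The arm is clear of everything.

```bash
python3 -c "
from station import workorder
print(workorder.finish_job())"
```

```text
the job is handed in; nothing more can be done
None
```

I set the watch dial up in the case's well, pressed the door on the seal with about 12 N (wrist-force estimate), left it shut with the arm clear, and handed the job in at about 47 s; no verdict was returned.

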